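# Fetch the honey pot from behind the toppings

## Task

The tea order needs the honey pot, which stands in the back of the toppings organiser: move the two tall containers that stand directly in front of it onto the rubber bar mat, then take the honey pot out and stand it in the middle of the empty small plate on the tea tray. Finally put both containers back in the organiser, each in its own bay just where it stood, so that everyone finds them. Keep everything upright, drop nothing, and leave the third container, the teaspoons and the tea cup where they are.

Things in the scene. Friction and masses are not known exactly. Their poses are not given: they have to be found in the camera images.
- cocoa_center (a point): Centre (half-way up, on the axis) of the steel cocoa shaker, one of three tall containers side by side in the organiser's front bays, in any order: an upright round can, 56 mm diameter, 110 mm tall, straight sides up to 90 mm, then a low perforated dome (57 mm diameter). Grip it 70 to 80 mm above its base. About 260 g. z axis up.
- pourer_center (a point): Centre (half-way up, on the axis) of the sugar pourer, one of the three tall containers: an upright round stoneware body, 58 mm diameter, straight sides from 6 to 94 mm above its base, flat steel cap with a short slanting spout tube; 130 mm tall in all. Grip it 75 to 85 mm above its base. About 380 g. z axis up.
- squeeze_center (a point): Centre (half-way up, on the axis) of the syrup squeeze bottle, one of the three tall containers: an upright round plastic bottle, 50 mm diameter, straight sides up to 110 mm above its base, then a collar and a thin cone nozzle; 150 mm tall in all. Grip it 95 to 105 mm above its base. About 300 g. z axis up.
- honey_center (a point): Centre (half-way up, on the axis) of the squat honey pot: 62 mm diameter, straight sides from 6 to 48 mm above its base, fixed wooden lid with a knob; 72 mm tall, about 280 g. It stands behind the gap between two neighbouring tall containers (axes about 70 mm from its own), out of a gripper's reach until they are cleared; the third is 156 mm away and not in the way. z axis up.
- organiser: The fixed wooden toppings organiser, an open tray 164 mm (x, front to back, -x in front) by 288 mm (y), rim 18 mm high, floor 4 mm thick. In front are three bays, centred 40 mm before the origin at y = -98, 0, 98 mm, parted by two low walls (16 mm high). In the strip behind, 12 mm behind the origin at y = -49 and 49 mm, are honey pot and teaspoons. Origin: centre of its underside, at z = 0.
- mat: The black rubber bar mat, side area for the cleared containers: 300 mm (x) by 170 mm (y), 8 mm thick, fixed to the counter to the left or right of the organiser, empty at the start. Origin: centre of its underside, on the counter (z = 0).
- plate: The empty small white plate for the honey pot, fixed on the tea tray at its end nearest the robot: 116 mm diameter, flat in the middle over about 85 mm, its rim rising to 12 mm. The flat middle is 5 mm above the origin and 11 mm above the counter. Origin: centre of its underside.
- tray: The dark wooden tea tray, fixed to the counter on the other side of the organiser from the mat: 300 mm (x) by 180 mm (y), rim 18 mm high, 6 mm thick. It carries the empty plate (about 70 mm from its centre towards the robot) and a saucer with the tea cup (74 mm from its centre, away from the robot). Origin: centre of its underside, on the counter.
- spoons: The steel tumbler of teaspoons, 44 mm diameter and 85 mm tall, spoons sticking up to 156 mm; it stands in the back strip of the organiser beside the honey pot and is to be left alone. Origin: centre of its underside.
- cup: The white tea cup with a handle, 82 mm diameter at the rim and 64 mm tall, standing loose on its saucer on the tea tray; to be left alone. Origin: centre of its underside.
Mind the look-alikes: they are no part of the job. Several things look just like the part that bears honey_center: the one meant starts nearest to the robot's base.

How it is judged:
On the way, in this order (a step that is already met when the one before it is completed fails the run):
1. the two tall containers directly in front of the honey pot stand upright on the bar mat, while the honey pot still stands in its place (distance of honey_center from where it was at the start of the episode below 0.02 m and ((x of cocoa_center in the frame of mat between -0.145 and 0.145 m and y of cocoa_center in the frame of mat between -0.08 and 0.08 m and height (world z) of cocoa_center below 0.069 m and angle between cocoa_center's own z axis and vertical below 0.1 rad) or (distance of cocoa_center from where it was at the start of the episode below 0.015 m and horizontal distance between cocoa_center and honey_center above 0.11 m)) and ((x of pourer_center in the frame of mat between -0.145 and 0.145 m and y of pourer_center in the frame of mat between -0.08 and 0.08 m and height (world z) of pourer_center below 0.079 m and angle between pourer_center's own z axis and vertical below 0.1 rad) or (distance of pourer_center from where it was at the start of the episode below 0.015 m and horizontal distance between pourer_center and honey_center above 0.11 m)) and ((x of squeeze_center in the frame of mat between -0.145 and 0.145 m and y of squeeze_center in the frame of mat between -0.08 and 0.08 m and height (world z) of squeeze_center below 0.089 m and angle between squeeze_center's own z axis and vertical below 0.1 rad) or (distance of squeeze_center from where it was at the start of the episode below 0.015 m and horizontal distance between squeeze_center and honey_center above 0.11 m))), for 0.2 s.
2. the honey pot stands upright in the middle of the small plate, released (horizontal distance between honey_center and plate below 0.015 m and height (world z) of honey_center between 0.04 and 0.054 m and angle between honey_center's own z axis and vertical below 0.1 rad and linear speed of honey below 0.03 m/s and contact force between the fingers and honey below 0.05 N), for 0.2 s.
At the end, for the whole second after the job is handed in: The honey pot stands upright, at rest and released on the small plate, within 15 mm of its middle; all three tall containers stand upright and at rest in the organiser, each within 15 mm of where it stood at the start; the teaspoon tumbler and the tea cup are within 20 mm of where they were (all of step 2 and distance of each of cocoa_center, pourer_center, squeeze_center from where it was at the start of the episode below 0.015 m and angle between each of cocoa_center, pourer_center, squeeze_center's own z axis and vertical below 0.1 rad and linear speed of each of cocoa, pourer, squeeze below 0.03 m/s and distance of each of spoons, cup from where it was at the start of the episode below 0.02 m); the robot touches nothing.
It fails at once if a container, the honey pot, the teaspoons or the cup is tipped over (more than 35 degrees) (angle between any of cocoa_center, pourer_center, squeeze_center, honey_center, spoons, cup's own z axis and vertical above 0.61 rad).
It fails at once if a container or the honey pot is dropped (falls free of the gripper faster than 0.6 m/s, about 20 mm) ((linear speed of cocoa above 0.6 m/s and contact force between the fingers and cocoa below 0.05 N) or (linear speed of pourer above 0.6 m/s and contact force between the fingers and pourer below 0.05 N) or (linear speed of squeeze above 0.6 m/s and contact force between the fingers and squeeze below 0.05 N) or (linear speed of honey above 0.6 m/s and contact force between the fingers and honey below 0.05 N)).
It fails at once if the teaspoon tumbler or the tea cup is pushed more than 30 mm from its place (distance of any of spoons, cup from where it was at the start of the episode above 0.03 m).
It also fails if it takes over 115 s, if anything falls off the work surface, if the arm or the gripper's body presses on something with over 40 N, if the wrist force passes 120 N, or if a joint passes its speed limit or range.

## Robot

A 6-joint arm with a two-finger parallel gripper is mounted at the origin on the work surface. World frame = base frame: x ahead of the robot, y to its left, z up, the work surface at z = 0. Lengths are in m, angles in rad, forces in N, time in s.
With the tool pointing down it reaches from about 0.3 to 0.875 m from the base axis. Payload 6.4 kg.
Tool frame: the origin (TCP) lies at the centre of the arm's flange, where the gripper is bolted on; the fingertips stand 173 mm ahead of it and the grasp point (between the pads) lies 155 mm ahead of it; z points along the fingers, y is the line along which they close (so a half turn about z gives the same grasp; the last joint's range is limited). The gripper opens to 85 mm and grips with 20 to 120 N. Pads are 22 mm wide; open, the fingers measure 114 mm over their backs; the gripper's body (76 mm by 85 mm) begins 54 mm behind the grasp point. The pads swing forward as they close: fully open they stand 13 mm farther back than shut.
Start: joints at [-1.512, 0.181, 1.607, -0, 1.354, -0.206], TCP at [0.151, -0.555, 0.405] pointing down, gripper open.
Joint ranges: [-2.99, 2.99], [-0.89, 2.07], [0.3, 2.58], [-1.14, 4.28], [0, 2.63], [-3.12, 3.12]. Speed limits (rad/s): [2.57, 2.57, 3.01, 3.14, 3.14, 3.14].

## Interface

Orientations are given as a unit quaternion [w, x, y, z].
In Python, from bench import get_obs, camera, get_calibration, hand_in gives the robot as it stands. The module is installed in compiled form; this text tells all that it offers.
- The arm moves only by the tool drive_tool, never from a script. Its argument "increments" is a list of rows, each a list of 2 entries, a list of its own where there are three numbers: the shift along the tool's x, y, z normalised to -1 to 1, where 1 is 250 mm, then the turn about the tool's z normalised to -1 to 1, where 1 is 90 degrees. A call has exactly 8 rows; each row is the pose to reach, as a shift and turn from the pose commanded when the call began, along the tool's axes at that moment; what a row does not reach only later rows make up. A row lasts 1/8 s, in which the tool goes at most 62.5 mm and 10.7 degrees, less where a joint would pass 70% of its speed; a pose out of reach is approached as far as the arm can. A call with a number of a shift or a turn outside -1 to 1 is refused whole. A call with a gripper value outside its range is refused whole. "claw" is the closure, from 0 (fully open) to 1 (shut), set as the call begins (left out, the last holds). The fingers move at their own pace and stop on an object; the grip force is fixed at half the most. Time passes only in rows, so rows that repeat a pose let the fingers close, or fill a call up. It gives the time, the measured TCP pose, the force and the opening at its end, in the units of the state.
- get_obs(): the state, without advancing time (a new reading comes with each control period).
- camera(name): name is "scene" or "top" or "wrist"; returns the picture (400x640x3 uint8, blue, green, red); there is no depth.
- get_calibration(name): a dict with "K" (3x3 intrinsics, pixels), "origin" and "orientation" of the camera in the world. Camera axes: x right, y down, z forward; pixel columns grow to the right and rows downward; lengths in m; the calibration is good to about 2 mm. A picture is of the moment at which its call begins: read the wrist's pose just before it. get_calibration takes no time and is no camera call; for the wrist camera it gives the pose at the moment of the call.
- hand_in(): hands the job in, once; it reports no verdict.
The state is a dict: "time_s": time; "q": joint angles; "dq": joint speeds; "joint_efforts": joint torques, N m; "eef_pos": TCP position; "eef_rot": TCP orientation; "wrist_force": force on the tool from outside, world axes, zero at the start; "torque": the same for the moment, N m; "opening": opening from 0.0 (shut) to 1.0 (fully open).
Only numpy, scipy, OpenCV 4.12 (cv2) and the standard library are available. Lean on these libraries where they do the work, as an engineer would, in place of code of your own. Each camera call takes 0.05 s, during which the arm holds its last target. There are 200 camera calls.

## Working session

There is one attempt and no reset: what is moved stays moved. The work goes in short steps, Python scripts to look and compute and a tool call to move; the robot and the scene stay as the last step left them, time stands still between calls to the robot, and variables do not carry over. Pictures are saved under pics/ and viewed, on a budget of 14 in all, crops included, one or two more only if the job needs it, and the job is handed in when it is done.

Besides the shell and the picture viewer there is one more tool, called after "Request:" in YAML: its name, and indented under it one key for each argument. drive_tool: Moves the arm, as the interface text tells. Its arguments: {"type":"object","properties":{"increments":{"type":"array","items":{"type":"array"}},"claw":{"type":"number"}},"required":["increments"]}

```bash
mkdir -p pics; python3 - <<'E'
from bench import *
import cv2,json
o=get_obs();print({k:(v if isinstance(v,float) else [round(float(a),4) for a in v] if hasattr(v,'__len__') else v) for k,v in o.items()})
for n in("scene","top"):
    c=get_calibration(n);print(n,c)
    cv2.imwrite(f"pics/{n}0.png",camera(n))
E
```

```text
{'time_s': 0.0, 'q': [-1.5123, 0.1815, 1.608, -0.0, 1.3538, -0.2063], 'dq': [-0.0017, 0.0002, 0.0, -0.0005, 0.0016, -0.0003], 'joint_efforts': [0.0006, -44.487, -35.1338, -0.0001, 0.0092, 0.0], 'eef_pos': [0.1505, -0.5547, 0.4038], 'eef_rot': [-0.0009, 0.9912, 0.132, 0.0001], 'wrist_force': [0.1509, -0.0769, -0.5918], 'torque': [0.03, -0.0042, 0.0256], 'opening': 0.9973848047561594}
scene {'K': array([[400.77372052,   0.        , 318.64473701],
       [  0.        , 400.77372052, 201.05322575],
       [  0.        ,   0.        ,   1.        ]]), 'origin': array([1.16262561, 0.28257387, 0.54943405]), 'orientation': array([-0.25667372,  0.4684379 ,  0.75075563, -0.38865219])}
top {'K': array([[505.03032538,   0.        , 321.13032967],
       [  0.        , 505.03032538, 197.89348423],
       [  0.        ,   0.        ,   1.        ]]), 'origin': array([0.42551421, 0.00418934, 1.30292937]), 'orientation': array([-0.03004153,  0.70778526, -0.70485639,  0.03626285])}
```

View pics/top0.png

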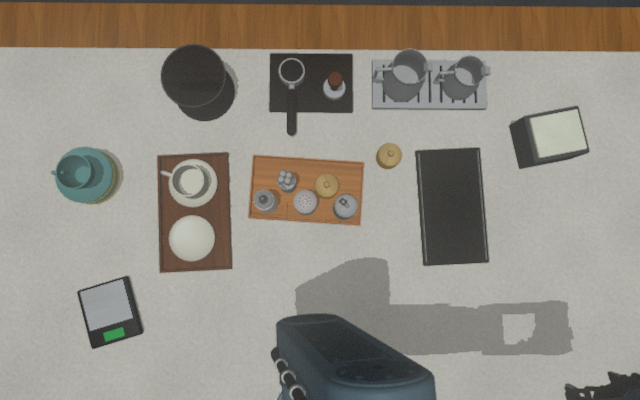

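View pics/scene0.png

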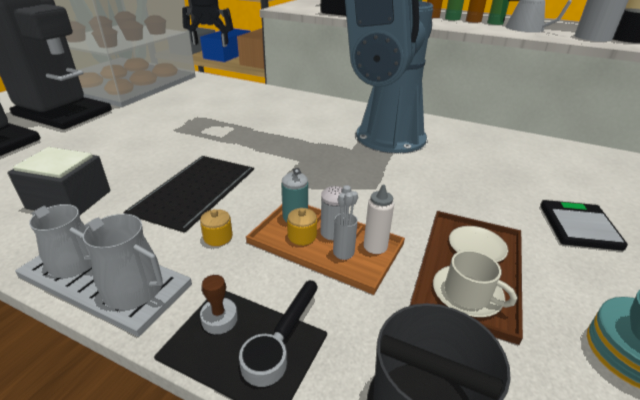

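Top view: image up is +x and left is +y. There are two honey-pot look-alikes, one in the organiser's back strip at (327,185) and one on the counter at (389,155). The first is lower in the picture, so it is nearer the base, and it stands in the organiser; it is the one meant. In front of it are the perforated shaker (305,202) and the pourer (345,206). The squeeze bottle is at (264,200), the spoons at (287,181), the mat on the right and the plate at (192,238). I'll confirm in one enlarged crop.

```bash
cat > h.py <<'E'
from bench import *
import numpy as np,cv2
from scipy.spatial.transform import Rotation as R
def rot(q): return R.from_quat([q[1],q[2],q[3],q[0]])
def world(n,u,v,z,c=None):
    c=c or get_calibration(n); d=rot(c["orientation"]).apply(np.linalg.solve(c["K"],[u,v,1.])); o=c["origin"]
    return o+d*(z-o[2])/d[2]
def pix(n,p,c=None):
    c=c or get_calibration(n); a=c["K"]@rot(c["orientation"]).inv().apply(np.array(p)-c["origin"]); return a[:2]/a[2]
E
python3 - <<'E'
from h import *
im=cv2.imread('pics/top0.png')
cv2.imwrite('pics/c1.png',cv2.resize(im[145:235,240:410][:, :],None,fx=4.7,fy=4.7,interpolation=cv2.INTER_CUBIC))
a=im[140:280,150:240]; b=im[140:280,405:500]
cv2.imwrite('pics/c2.png',cv2.resize(np.hstack([a,b]),None,fx=4,fy=4,interpolation=cv2.INTER_CUBIC))
E
```

```text
(no output)
```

View pics/c1.png

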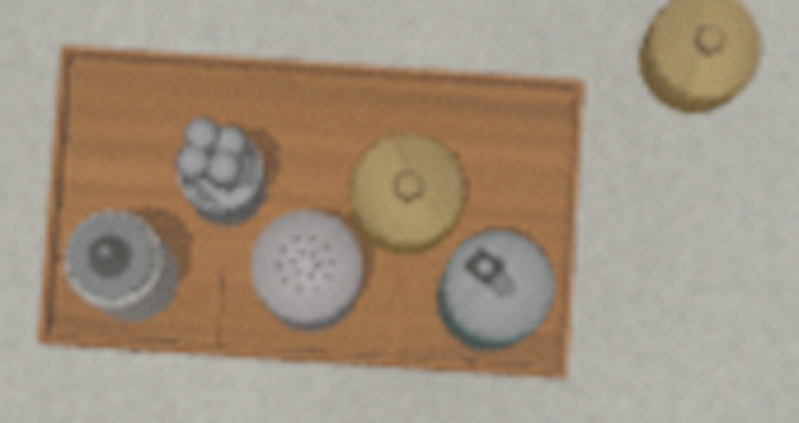

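View pics/c2.png

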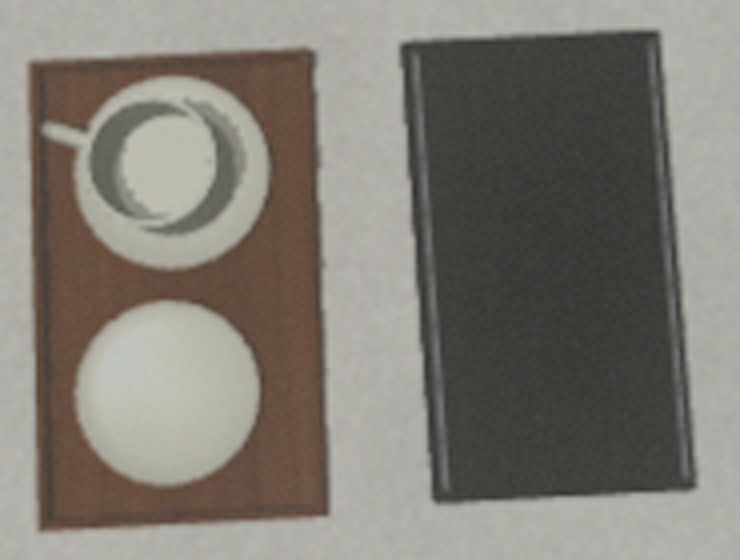

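The crop confirms it: the domed, perforated cocoa shaker (307,267) and the teal pourer with its spout (497,288) stand in front of the honey pot (410,188). The second pot (700,50) is outside the organiser. The plate is at (168,393) in the other crop.

```bash
python3 - <<'E'
from h import *
f=lambda u,v,z:world("top",(u+.5)/4.7-.5+240,(v+.5)/4.7-.5+145,z)[:2]
C=np.array([f(*p,.018) for p in[(64,47),(584,80),(567,377),(40,344)]]);print("org",C.round(4),C.mean(0).round(4))
print([np.linalg.norm(C[i]-C[(i+1)%4]).round(4) for i in range(4)])
ex=(C[0]-C[3]+C[1]-C[2]);ex/=np.linalg.norm(ex);ey0=(C[0]-C[1]+C[3]-C[2]);ey0/=np.linalg.norm(ey0)
print("yaw",np.arctan2(ex[1],ex[0]),np.arctan2(-ey0[0],ey0[1]))
th=(np.arctan2(ex[1],ex[0])+2*np.arctan2(-ey0[0],ey0[1]))/3
Rm=np.array([[np.cos(th),-np.sin(th)],[np.sin(th),np.cos(th)]])
o=C.mean(0)
for n,p in dict(cocoa=(-.04,0),pourer=(-.04,-.098),squeeze=(-.04,.098),honey=(.012,-.049),spoons=(.012,.049)).items(): print(n,(o+Rm@p).round(4))
print("meas cocoa",f(307,263,.1),"pourer",f(497,285,.104),"honey",f(410,188,.06),f(408,185,.074))
g=lambda u,v,z,o:world("top",(u+.5)/4-.5+o,(v+.5)/4-.5+140,z)[:2]
print("plate",g(168,393,.016,150))
M=np.array([g(*p,.008,315) for p in[(403,44),(659,32),(694,488),(435,502)]]);print("mat",M.round(4),M.mean(0))
T=np.array([g(*p,.018,150) for p in[(30,63),(313,50),(328,514),(40,528)]]);print("tray",T.round(4),T.mean(0), )
e=T[0]-T[3];e/=np.linalg.norm(e);e2=T[1]-T[2];e2/=np.linalg.norm(e2);e=(e+e2)/2;print("plate from tray",T.mean(0)-.07*e)
o=get_obs();r=rot(o["eef_rot"]).as_matrix();print(r.round(3))
E
```

```text
org [[ 0.6575  0.1683]
 [ 0.6407 -0.1166]
 [ 0.4781 -0.1067]
 [ 0.4947  0.1786]] [0.5678 0.0309]
[np.float64(0.2853), np.float64(0.163), np.float64(0.2858), np.float64(0.1631)]
yaw -0.06202922993628015 -0.058621348746475385
cocoa [0.5278 0.0333]
pourer [ 0.522  -0.0645]
squeeze [0.5337 0.1311]
honey [ 0.5768 -0.0187]
spoons [0.5827 0.0791]
meas cocoa [0.53212075 0.03252184] pourer [ 0.52100695 -0.06392931] honey [ 0.57561493 -0.02056974] [ 0.57549437 -0.01924363]
plate [0.44332072 0.32098491]
mat [[ 0.6721 -0.2518]
 [ 0.6809 -0.4191]
 [ 0.3859 -0.4339]
 [ 0.3765 -0.2682]] [ 0.52883472 -0.34325697]
tray [[0.6542 0.4148]
 [0.6636 0.2335]
 [0.3677 0.2179]
 [0.3584 0.3984]] [0.51098596 0.31613717]
plate from tray [0.44108804 0.31235899]
[[ 0.965  0.262 -0.   ]
 [ 0.262 -0.965  0.002]
 [ 0.    -0.002 -1.   ]]
```

```bash
cat >> h.py <<'E'
def go(x,y,z,yawdeg):
    o=get_obs(); r=rot(o["eef_rot"]); p=np.array(o["eef_pos"]); X=r.as_matrix()[:,0]; yaw=np.degrees(np.arctan2(X[1],X[0]))
    print("at",p.round(4),"yaw",round(yaw,2),"t",round(o["time_s"],2),"op",round(o["opening"],3),"| shift",(r.inv().apply(np.array([x,y,z])-p)/.25).round(3),"turn",round((yaw-yawdeg)/90,3))
E
```

Request:
drive_tool:
  increments:
    - [[0.2,-0.16,0],0.03]
    - [[0.4,-0.33,0],0.08]
    - [[0.6,-0.5,0],0.13]
    - [[0.8,-0.66,0],0.17]
    - [[1,-0.82,0],0.207]
    - [[1,-0.82,0],0.207]
    - [[1,-0.82,0],0.207]
    - [[1,-0.82,0],0.207]
  claw: 0

```text
time_s: 1.1
eef_pos: [0.3376, -0.2928, 0.4046]
eef_rot: [0.0, 1.0, -0.031, -0.0]
wrist_force: [-0.4, 0.7, -0.2]
opening: 1.0
```

```bash
python3 -c "
from h import *
go(.5,-.02,.45,-3.4)"
```

```text
at [ 0.3376 -0.2928  0.4046] yaw -3.52 t 1.1 op 1.0 | shift [ 0.581 -1.129 -0.182] turn -0.001
```

Request:
drive_tool:
  increments:
    - [[0.15,-0.2,-0.03],0]
    - [[0.3,-0.4,-0.06],0]
    - [[0.45,-0.6,-0.1],0]
    - [[0.58,-0.8,-0.14],0]
    - [[0.58,-1,-0.18],0]
    - [[0.58,-1,-0.18],0]
    - [[0.58,-1,-0.18],0]
    - [[0.58,-1,-0.18],0]

```text
time_s: 2.1
eef_pos: [0.4978, -0.0527, 0.4492]
eef_rot: [0.0, 1.0, -0.032, -0.0]
wrist_force: [-0.8, 0.8, 0.4]
opening: 1.0
```

```bash
python3 - <<'E'
from h import *
c=get_calibration("wrist");im=camera("wrist");np.save("w1.npy",c,allow_pickle=True)
for n,p in dict(cocoa=(.5278,.0333,.114),pourer=(.522,-.0645,.11),honey=(.5768,-.0187,.076)).items(): print(n,pix("wrist",p,c).round(1))
print(c["origin"])
cv2.imwrite("pics/w1.png",im)
E
```

```text
cocoa [227.1 155.7]
pourer [327.7 154.6]
honey [280. 100.]
[ 0.56889168 -0.05792648  0.41698853]
```

View pics/w1.png

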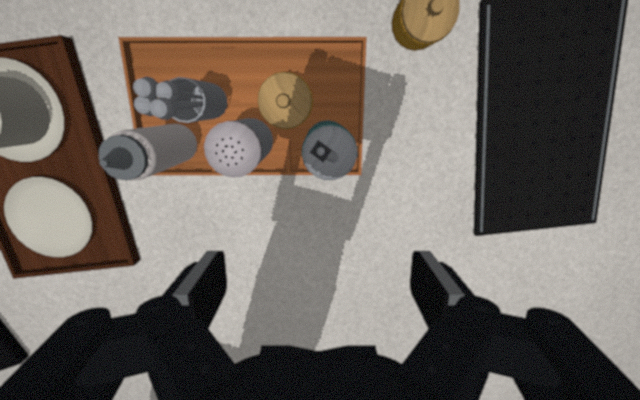

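The wrist view shows the organiser at (120–366, 38–174). The shaker top is at (232,149), the pourer cap at (330,150), the honey knob at (283,100), the plate at (48,217), and the spoon heads lean left at about (140–160, 85–108).

```bash
python3 - <<'E'
from h import *
c=np.load("w1.npy",allow_pickle=True).item()
f=lambda u,v,z:world("wrist",u,v,z,c)[:2].round(4)
print("cocoa",f(232,149,.108),"pourer",f(330,150,.104),"honey",f(283,100,.074),"plate",f(48,217,.016))
print("org",[f(*p,.018) for p in[(120,38),(366,38),(362,175)]])
print("spoons",[f(*p,.155) for p in[(146,88),(166,87),(146,104),(159,108)]],f(187,100,.089))
go(.521,-.064,.40,-3.4)
E
```

```text
cocoa [0.5332 0.0293] pourer [ 0.5255 -0.0671] honey [ 0.5767 -0.0217] plate [0.4469 0.3186]
org [array([0.6581, 0.1658]), array([ 0.6399, -0.118 ]), array([ 0.4785, -0.1095])]
spoons [array([0.5908, 0.0772]), array([0.5905, 0.0612]), array([0.5788, 0.0798]), array([0.5751, 0.0701])] [0.5825 0.0727]
at [ 0.4978 -0.0526  0.4493] yaw -3.62 t 2.15 op 1.0 | shift [0.096 0.04  0.197] turn -0.002
```

Request:
drive_tool:
  increments:
    - [[0.105,0.045,0.1],0]
    - [[0.105,0.045,0.25],0]
    - [[0.105,0.045,0.4],0]
    - [[0.105,0.045,0.54],0]
    - [[0.105,0.045,0.66],0]
    - [[0.105,0.045,0.76],0]
    - [[0.105,0.045,0.836],0]
    - [[0.105,0.045,0.836],0]

```text
time_s: 3.15
eef_pos: [0.5225, -0.0645, 0.239]
eef_rot: [-0.001, 1.0, -0.031, -0.002]
wrist_force: [0.3, -0.6, -0.1]
opening: 0.999
```

```bash
python3 - <<'E'
from h import *
go(.524,-.0655,.24,-3.4)
cv2.imwrite("pics/w2.png",camera("wrist"))
E
```

```text
at [ 0.5225 -0.0645  0.239 ] yaw -3.56 t 3.15 op 0.999 | shift [ 0.006  0.003 -0.004] turn -0.002
```

View pics/w2.png

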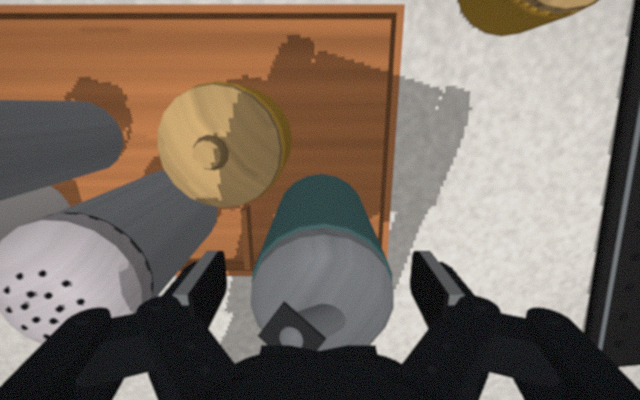

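The pourer cap centre (321,292) is midway between the fingers (225 and 413), and its neighbours are clear. Closing.

Request:
drive_tool:
  increments:
    - [[0,0,0],0]
    - [[0,0,0],0]
    - [[0,0,0],0]
    - [[0,0,0],0]
    - [[0,0,0],0]
    - [[0,0,0],0]
    - [[0,0,0],0]
    - [[0,0,0],0]
  claw: 1

```text
time_s: 4.2
eef_pos: [0.5242, -0.0642, 0.2423]
eef_rot: [0.001, 1.0, -0.03, 0.001]
wrist_force: [-1.5, -2.3, 6.0]
opening: 0.662
```

Request:
drive_tool:
  increments:
    - [[0,0,-0.02],0]
    - [[0,0,-0.06],0]
    - [[0,0,-0.1],0]
    - [[0,0,-0.15],0]
    - [[0,0,-0.2],0]
    - [[0,0,-0.25],0]
    - [[0,0,-0.25],0]
    - [[0,0,-0.25],0]

```text
time_s: 5.2
eef_pos: [0.5233, -0.0636, 0.303]
eef_rot: [-0.0, 1.0, -0.03, -0.0]
wrist_force: [-0.4, 0.4, -3.5]
opening: 0.657
```

```bash
python3 - <<'E'
from h import *
go(.59,-.34,.302,-3.4)
E
```

```text
at [ 0.5233 -0.0636  0.303 ] yaw -3.46 t 5.2 op 0.657 | shift [0.333 1.087 0.004] turn -0.001
```

Request:
drive_tool:
  increments:
    - [[0.03,0.08,0],0]
    - [[0.09,0.22,0],0]
    - [[0.15,0.4,0],0]
    - [[0.22,0.6,0],0]
    - [[0.28,0.8,0],0]
    - [[0.32,0.93,0],0]
    - [[0.33,1,0],0]
    - [[0.33,1,0],0]

```text
time_s: 6.2
eef_pos: [0.5902, -0.3193, 0.3023]
eef_rot: [-0.0, 1.0, -0.031, -0.001]
wrist_force: [-0.2, 0.3, -3.4]
opening: 0.66
```

```bash
python3 - <<'E'
from h import *
go(.59,-.33,.246,-3.4)
E
```

```text
at [ 0.5902 -0.3193  0.3023] yaw -3.55 t 6.2 op 0.66 | shift [0.002 0.043 0.225] turn -0.002
```

Request:
drive_tool:
  increments:
    - [[0,0.06,0.04],0]
    - [[0,0.06,0.09],0]
    - [[0,0.06,0.14],0]
    - [[0,0.06,0.18],0]
    - [[0,0.06,0.205],0]
    - [[0,0.06,0.22],0]
    - [[0,0.06,0.228],0]
    - [[0,0.06,0.228],0]

```text
time_s: 7.2
eef_pos: [0.59, -0.3333, 0.2466]
eef_rot: [0.0, 1.0, -0.03, 0.0]
wrist_force: [-0.2, -0.5, -2.2]
opening: 0.658
```

```bash
python3 - <<'E'
from h import *
go(.59,-.33,.2445,-3.4)
print(get_obs()["wrist_force"].round(1))
E
```

```text
at [ 0.59   -0.3333  0.2466] yaw -3.46 t 7.2 op 0.658 | shift [-0.001 -0.013  0.008] turn -0.001
[-0.2 -0.5 -2.2]
```

Request:
drive_tool:
  increments:
    - [[0,0,0.004],0]
    - [[0,0,0.008],0]
    - [[0,0,0.008],0]
    - [[0,0,0.008],0]
    - [[0,0,0.008],0]
    - [[0,0,0.008],0]
    - [[0,0,0.008],0]
    - [[0,0,0.008],0]

```text
time_s: 8.2
eef_pos: [0.5903, -0.3334, 0.2463]
eef_rot: [0.0, 1.0, -0.03, 0.001]
wrist_force: [-3.1, 1.4, 7.1]
opening: 0.658
```

Request:
drive_tool:
  increments:
    - [[0,0,0],0]
    - [[0,0,0],0]
    - [[0,0,0],0]
    - [[0,0,0],0]
    - [[0,0,0],0]
    - [[0,0,0],0]
    - [[0,0,0],0]
    - [[0,0,0],0]
  claw: 0

```text
time_s: 9.2
eef_pos: [0.5898, -0.3332, 0.2442]
eef_rot: [-0.0, 1.0, -0.03, -0.0]
wrist_force: [0.3, -0.7, 0.1]
opening: 0.999
```

Request:
drive_tool:
  increments:
    - [[0,0,-0.06],0]
    - [[0,0,-0.15],0]
    - [[0,0,-0.3],0]
    - [[0,0,-0.45],0]
    - [[0,0,-0.55],0]
    - [[0,0,-0.6],0]
    - [[0,0,-0.6],0]
    - [[0,0,-0.6],0]

```text
time_s: 10.2
eef_pos: [0.5895, -0.333, 0.3929]
eef_rot: [-0.001, 1.0, -0.03, -0.001]
wrist_force: [-0.4, 1.1, 0.5]
opening: 0.999
```

```bash
python3 - <<'E'
from h import *
go(.527,.032,.40,6.6)
E
```

```text
at [ 0.5895 -0.333   0.3929] yaw -3.46 t 10.2 op 0.999 | shift [-0.338 -1.442 -0.026] turn -0.112
```

Request:
drive_tool:
  increments:
    - [[-0.05,-0.12,0],0]
    - [[-0.1,-0.3,0],0]
    - [[-0.15,-0.5,0],-0.03]
    - [[-0.2,-0.7,0],-0.06]
    - [[-0.2,-0.85,0],-0.09]
    - [[-0.2,-1,0],-0.112]
    - [[-0.2,-1,0],-0.112]
    - [[-0.2,-1,0],-0.112]

```text
time_s: 11.2
eef_pos: [0.5549, -0.0809, 0.3933]
eef_rot: [-0.0, 0.998, 0.058, -0.001]
wrist_force: [0.2, -0.6, 0.8]
opening: 1.001
```

```bash
python3 - <<'E'
from h import *
go(.5245,.0315,.39,6.6)
E
```

```text
at [ 0.5549 -0.0809  0.3933] yaw 6.63 t 11.2 op 1.001 | shift [-0.069 -0.461  0.013] turn 0.0
```

Request:
drive_tool:
  increments:
    - [[-0.03,-0.12,0],0]
    - [[-0.069,-0.3,0],0]
    - [[-0.069,-0.42,0.02],0]
    - [[-0.069,-0.461,0.1],0]
    - [[-0.069,-0.461,0.2],0]
    - [[-0.069,-0.461,0.3],0]
    - [[-0.069,-0.461,0.36],0]
    - [[-0.069,-0.461,0.36],0]

```text
time_s: 12.2
eef_pos: [0.5243, 0.0311, 0.303]
eef_rot: [-0.0, 0.998, 0.057, -0.001]
wrist_force: [0.0, -0.3, -0.5]
opening: 1.001
```

```bash
python3 - <<'E'
from h import *
go(.5245,.0315,.237,6.6)
cv2.imwrite("pics/w3.png",camera("wrist"))
E
```

```text
at [0.5243 0.0311 0.303 ] yaw 6.55 t 12.2 op 1.001 | shift [ 0.002 -0.001  0.264] turn -0.001
```

View pics/w3.png

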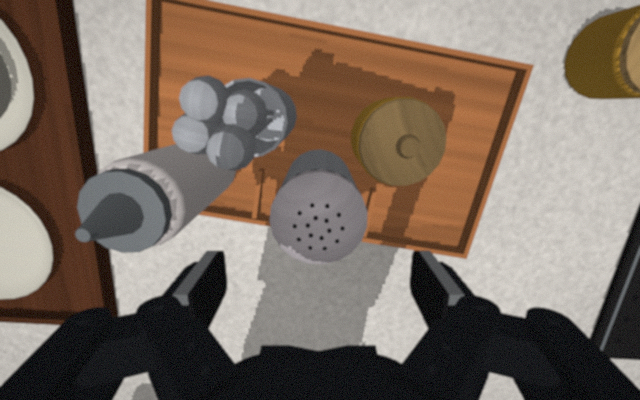

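Shaker centre (319,217), midway between the fingers; the nearest spoon head is at (232,147).

```bash
python3 - <<'E'
from h import *
o=get_obs();r=rot(o["eef_rot"])
for n,u,v,z in[("spoon",232,147,.155),("spoonedge",225,168,.15),("cocoa",319,217,.11),("honey",408,145,.074),("squeeze",125,210,.12),("finger",225,255,.13)]:
    w=world("wrist",u,v,z);print(n,w.round(4),r.inv().apply(w-o["eef_pos"]).round(4))
E
```

```text
spoon [0.5772 0.069  0.155 ] [ 0.0565 -0.0315  0.149 ]
spoonedge [0.5678 0.0727 0.15  ] [ 0.0476 -0.0363  0.154 ]
cocoa [0.5372 0.0317 0.11  ] [0.0125 0.001  0.1941]
honey [ 0.5783 -0.02    0.074 ] [0.0475 0.057  0.23  ]
squeeze [0.5333 0.1313 0.12  ] [ 0.02   -0.0985  0.1841]
finger [0.519 0.077 0.13 ] [-0.0004 -0.0461  0.1741]
```

Request:
drive_tool:
  increments:
    - [[0.013,0,0.03],0]
    - [[0.013,0,0.07],0]
    - [[0.013,0,0.11],0]
    - [[0.013,0,0.15],0]
    - [[0.013,0,0.19],0]
    - [[0.013,0,0.23],0]
    - [[0.013,0,0.26],0]
    - [[0.013,0,0.26],0]

```text
time_s: 13.25
eef_pos: [0.5275, 0.0323, 0.2384]
eef_rot: [-0.0, 0.998, 0.058, -0.001]
wrist_force: [-0.2, -0.0, -0.7]
opening: 1.005
```

Request:
drive_tool:
  increments:
    - [[0,0,0],0]
    - [[0,0,0],0]
    - [[0,0,0],0]
    - [[0,0,0],0]
    - [[0,0,0],0]
    - [[0,0,0],0]
    - [[0,0,0],0]
    - [[0,0,0],0]
  claw: 1

```text
time_s: 14.25
eef_pos: [0.5283, 0.0321, 0.24]
eef_rot: [0.0, 0.998, 0.058, 0.001]
wrist_force: [0.1, -0.6, 5.9]
opening: 0.64
```

Request:
drive_tool:
  increments:
    - [[0,0,-0.02],0]
    - [[0,0,-0.06],0]
    - [[0,0,-0.1],0]
    - [[0,0,-0.15],0]
    - [[0,0,-0.2],0]
    - [[0,0,-0.25],0]
    - [[0,0,-0.25],0]
    - [[0,0,-0.25],0]

```text
time_s: 15.25
eef_pos: [0.5276, 0.0323, 0.3015]
eef_rot: [-0.0, 0.998, 0.058, -0.0]
wrist_force: [-0.3, -0.9, -2.7]
opening: 0.643
```

```bash
python3 - <<'E'
from h import *
go(.46,-.335,.30,-3.4)
E
```

```text
at [0.5276 0.0323 0.3015] yaw 6.62 t 15.25 op 0.643 | shift [-0.438  1.428  0.006] turn 0.111
```

Request:
drive_tool:
  increments:
    - [[-0.06,0.08,0],0]
    - [[-0.14,0.22,0],0]
    - [[-0.24,0.4,0],0]
    - [[-0.34,0.6,0],0.03]
    - [[-0.4,0.8,0],0.06]
    - [[-0.44,0.93,0],0.09]
    - [[-0.44,1,0],0.11]
    - [[-0.44,1,0],0.11]

```text
time_s: 16.25
eef_pos: [0.4475, -0.2293, 0.3013]
eef_rot: [-0.0, 1.0, -0.029, -0.0]
wrist_force: [-0.5, 1.1, -2.2]
opening: 0.647
```

```bash
python3 - <<'E'
from h import *
go(.46,-.335,.2435,-3.4)
E
```

```text
at [ 0.4475 -0.2293  0.3013] yaw -3.35 t 16.25 op 0.647 | shift [0.075 0.419 0.231] turn 0.001
```

Request:
drive_tool:
  increments:
    - [[0.02,0.1,0],0]
    - [[0.05,0.22,0],0]
    - [[0.075,0.34,0],0]
    - [[0.075,0.42,0.03],0]
    - [[0.075,0.42,0.08],0]
    - [[0.075,0.42,0.13],0]
    - [[0.075,0.42,0.17],0]
    - [[0.075,0.42,0.19],0]

```text
time_s: 17.25
eef_pos: [0.46, -0.3338, 0.2531]
eef_rot: [-0.001, 1.0, -0.028, -0.001]
wrist_force: [-0.2, -0.2, -1.6]
opening: 0.646
```

```bash
python3 - <<'E'
from h import *
go(.46,-.335,.2430,-3.4)
print(get_obs()["wrist_force"].round(1))
E
```

```text
at [ 0.46   -0.3338  0.2531] yaw -3.24 t 17.25 op 0.646 | shift [0.    0.005 0.04 ] turn 0.002
[-0.2 -0.2 -1.6]
```

Request:
drive_tool:
  increments:
    - [[0,0,0.01],0]
    - [[0,0,0.02],0]
    - [[0,0,0.03],0]
    - [[0,0,0.036],0]
    - [[0,0,0.04],0]
    - [[0,0,0.043],0]
    - [[0,0,0.043],0]
    - [[0,0,0.043],0]

```text
time_s: 18.25
eef_pos: [0.4602, -0.3348, 0.244]
eef_rot: [0.0, 1.0, -0.029, 0.0]
wrist_force: [-1.5, 1.8, 5.1]
opening: 0.643
```

Request:
drive_tool:
  increments:
    - [[0,0,0],0]
    - [[0,0,0],0]
    - [[0,0,0],0]
    - [[0,0,0],0]
    - [[0,0,0],0]
    - [[0,0,0],0]
    - [[0,0,0],0]
    - [[0,0,0],0]
  claw: 0

```text
time_s: 19.25
eef_pos: [0.4601, -0.3347, 0.2435]
eef_rot: [0.0, 1.0, -0.029, 0.0]
wrist_force: [0.5, 0.2, -0.5]
opening: 0.999
```

Request:
drive_tool:
  increments:
    - [[0,0,-0.06],0]
    - [[0,0,-0.15],0]
    - [[0,0,-0.3],0]
    - [[0,0,-0.45],0]
    - [[0,0,-0.55],0]
    - [[0,0,-0.6],0]
    - [[0,0,-0.6],0]
    - [[0,0,-0.6],0]

```text
time_s: 20.25
eef_pos: [0.4598, -0.3345, 0.3922]
eef_rot: [-0.001, 1.0, -0.029, -0.001]
wrist_force: [-0.1, 0.7, 0.3]
opening: 0.996
```

```bash
python3 - <<'E'
from h import *
go(.5765,-.02,.35,-3.4)
cv2.imwrite("pics/s2.png",camera("scene"))
E
```

```text
at [ 0.4598 -0.3345  0.3922] yaw -3.29 t 20.25 op 0.996 | shift [ 0.394 -1.282  0.17 ] turn 0.001
```

View pics/s2.png

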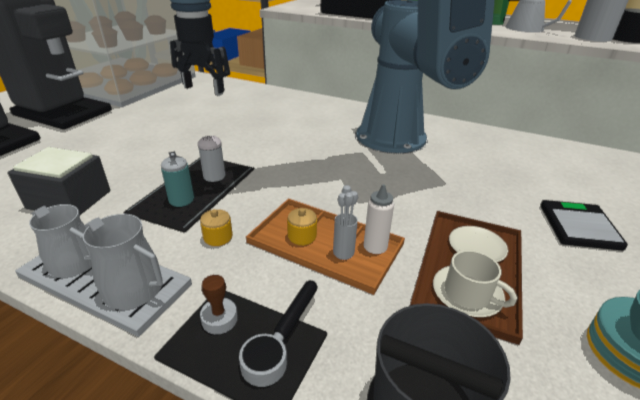

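Both containers stand upright on the mat at (177,180) and (211,158). The honey pot is still in place at (302,227), now with open space in front of it. Going to the honey pot.

Request:
drive_tool:
  increments:
    - [[0.08,-0.15,0],0]
    - [[0.16,-0.35,0],0]
    - [[0.24,-0.55,0],0]
    - [[0.32,-0.75,0],0]
    - [[0.394,-0.9,0],0]
    - [[0.394,-1,0],0]
    - [[0.394,-1,0],0]
    - [[0.394,-1,0],0]

```text
time_s: 21.3
eef_pos: [0.5726, -0.0911, 0.3927]
eef_rot: [-0.0, 1.0, -0.029, -0.001]
wrist_force: [-0.6, 0.5, 0.2]
opening: 1.001
```

Request:
drive_tool:
  increments:
    - [[0,-0.12,0],0]
    - [[0,-0.24,0.1],0]
    - [[0,-0.282,0.25],0]
    - [[0,-0.282,0.4],0]
    - [[0,-0.282,0.5],0]
    - [[0,-0.282,0.55],0]
    - [[0,-0.282,0.55],0]
    - [[0,-0.282,0.55],0]

```text
time_s: 22.3
eef_pos: [0.5774, -0.0209, 0.2572]
eef_rot: [0.0, 1.0, -0.029, 0.001]
wrist_force: [-0.0, -0.6, 0.3]
opening: 0.999
```

```bash
python3 - <<'E'
from h import *
go(.5765,-.02,.195,-3.4)
cv2.imwrite("pics/w4.png",camera("wrist"))
o=get_obs();r=rot(o["eef_rot"]);i=lambda p:pix("wrist",p).round(0)
print(i((.5765,-.02,.076)),i((.5765,-.02,.055)))
E
```

```text
at [ 0.5774 -0.0209  0.2572] yaw -3.31 t 22.3 op 0.999 | shift [-0.004 -0.003  0.249] turn 0.001
[315. 250.] [316. 235.]
```

View pics/w4.png

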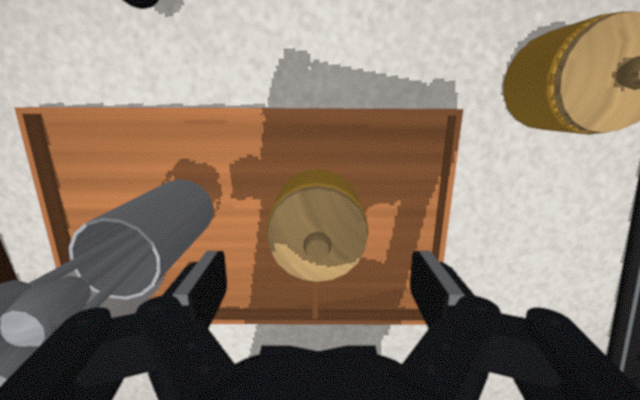

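The honey knob (317,244) is centred between the fingers, and the tumbler is clear on the left. Descending and gripping.

Request:
drive_tool:
  increments:
    - [[0,0,0.03],0]
    - [[0,0,0.07],0]
    - [[0,0,0.11],0]
    - [[0,0,0.15],0]
    - [[0,0,0.19],0]
    - [[0,0,0.22],0]
    - [[0,0,0.245],0]
    - [[0,0,0.245],0]

```text
time_s: 23.35
eef_pos: [0.5765, -0.0203, 0.1941]
eef_rot: [-0.0, 1.0, -0.029, -0.0]
wrist_force: [0.6, -0.3, -0.7]
opening: 1.004
```

Request:
drive_tool:
  increments:
    - [[0,0,0],0]
    - [[0,0,0],0]
    - [[0,0,0],0]
    - [[0,0,0],0]
    - [[0,0,0],0]
    - [[0,0,0],0]
    - [[0,0,0],0]
    - [[0,0,0],0]
  claw: 1

```text
time_s: 24.35
eef_pos: [0.5773, -0.0204, 0.1956]
eef_rot: [0.0, 1.0, -0.029, 0.001]
wrist_force: [0.2, 0.8, 5.4]
opening: 0.704
```

Request:
drive_tool:
  increments:
    - [[0,0,-0.02],0]
    - [[0,0,-0.06],0]
    - [[0,0,-0.1],0]
    - [[0,0,-0.15],0]
    - [[0,0,-0.2],0]
    - [[0,0,-0.22],0]
    - [[0,0,-0.22],0]
    - [[0,0,-0.22],0]

```text
time_s: 25.35
eef_pos: [0.5765, -0.0203, 0.2493]
eef_rot: [-0.0, 1.0, -0.029, -0.0]
wrist_force: [-0.4, 0.1, -2.8]
opening: 0.702
```

```bash
python3 - <<'E'
from h import *
go(.40,-.02,.25,-3.4)
E
```

```text
at [ 0.5765 -0.0203  0.2493] yaw -3.28 t 25.35 op 0.702 | shift [-0.705  0.039 -0.002] turn 0.001
```

Request:
drive_tool:
  increments:
    - [[-0.05,0,0],0]
    - [[-0.15,0,0],0]
    - [[-0.27,0,0],0]
    - [[-0.39,0,0],0]
    - [[-0.5,0,0],0]
    - [[-0.57,0,0],0]
    - [[-0.6,0,0],0]
    - [[-0.6,0,0],0]

```text
time_s: 26.35
eef_pos: [0.4267, -0.0117, 0.2497]
eef_rot: [0.0, 1.0, -0.029, 0.0]
wrist_force: [0.8, -0.7, -3.1]
opening: 0.7
```

Request:
drive_tool:
  increments:
    - [[0,-0.06,0],0]
    - [[0,-0.2,0],0]
    - [[0,-0.37,0],0]
    - [[0,-0.55,0],0]
    - [[0,-0.73,0],0]
    - [[0,-0.88,0],0]
    - [[0,-0.96,0],0]
    - [[0,-0.96,0],0]

```text
time_s: 27.35
eef_pos: [0.4406, 0.23, 0.2495]
eef_rot: [-0.0, 1.0, -0.027, 0.0]
wrist_force: [0.2, 0.6, -2.4]
opening: 0.702
```

```bash
python3 - <<'E'
from h import *
go(.444,.318,.25,-3.4)
im=camera("wrist");cv2.imwrite("pics/w5.png",im);np.save("w5.npy",get_calibration("wrist"),allow_pickle=True)
E
```

```text
at [0.4406 0.23   0.2495] yaw -3.1 t 27.35 op 0.702 | shift [-0.006 -0.352 -0.002] turn 0.003
```

View pics/w5.png

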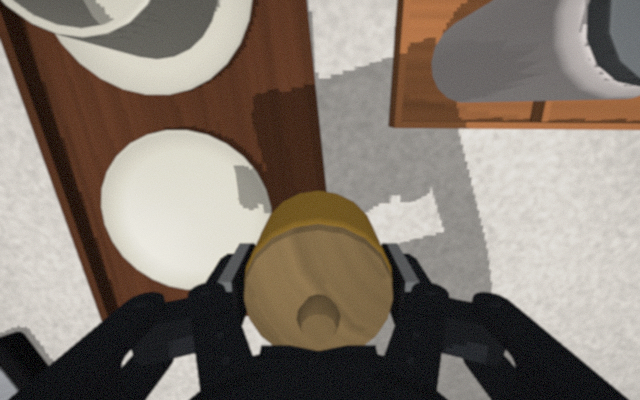

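The plate ellipse runs from x 101 to 270 and y 129 to 290, so its centre is at about (186,209). The honey pot hangs straight in the gripper.

```bash
python3 - <<'E'
from h import *
c=np.load("w5.npy",allow_pickle=True).item()
f=lambda u,v:world("wrist",u,v,.018,c)[:2].round(4)
print(f(186,209),"diam",np.linalg.norm(f(101,205)-f(270,205)),np.linalg.norm(f(186,129)-f(186,290)))
E
```

```text
[0.4501 0.3166] diam 0.11307563840191219 0.11556145551177516
```

Request:
drive_tool:
  increments:
    - [[0.005,-0.05,0],0]
    - [[0.005,-0.15,0],0]
    - [[0.005,-0.25,0],0]
    - [[0.005,-0.32,0],0]
    - [[0.005,-0.353,0.02],0]
    - [[0.005,-0.353,0.06],0]
    - [[0.005,-0.353,0.1],0]
    - [[0.005,-0.353,0.13],0]

```text
time_s: 28.4
eef_pos: [0.4468, 0.3152, 0.216]
eef_rot: [0.0, 1.0, -0.029, -0.001]
wrist_force: [-0.3, 0.8, -2.4]
opening: 0.703
```

```bash
python3 - <<'E'
from h import *
go(.4465,.318,.2015,-3.4)
im=camera("top");cv2.imwrite("pics/t5.png",cv2.resize(im[190:280,140:260],None,fx=5,fy=5,interpolation=cv2.INTER_CUBIC))
E
```

```text
at [0.4468 0.3152 0.216 ] yaw -3.32 t 28.4 op 0.703 | shift [-0.002 -0.011  0.058] turn 0.001
```

View pics/t5.png

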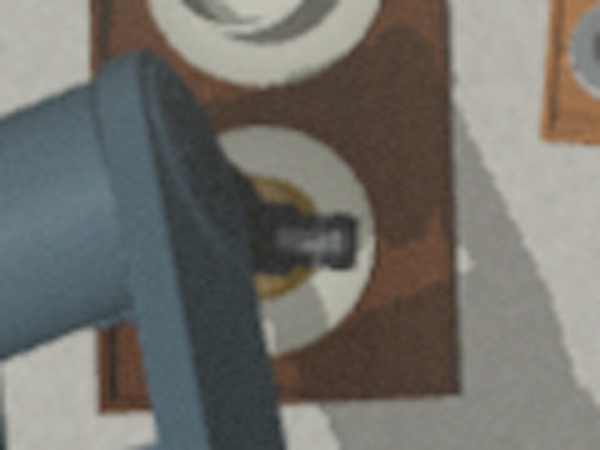

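The arm hides part of the view, but the honey pot's rows (176–300) and the plate's rows (125–355) share a centre. Lowering.

Request:
drive_tool:
  increments:
    - [[0,-0.008,0.015],0]
    - [[0,-0.008,0.03],0]
    - [[0,-0.008,0.04],0]
    - [[0,-0.008,0.05],0]
    - [[0,-0.008,0.054],0]
    - [[0,-0.008,0.058],0]
    - [[0,-0.008,0.06],0]
    - [[0,-0.008,0.06],0]

```text
time_s: 29.45
eef_pos: [0.4472, 0.3179, 0.2026]
eef_rot: [-0.0, 1.0, -0.029, 0.0]
wrist_force: [-1.8, -0.7, 2.9]
opening: 0.705
```

```bash
python3 - <<'E'
from h import *
go(.4465,.318,.2015,-3.4)
print(get_obs()["wrist_force"].round(1))
E
```

```text
at [0.4472 0.3179 0.2026] yaw -3.27 t 29.45 op 0.705 | shift [-0.003 -0.     0.004] turn 0.001
[-1.8 -0.7  2.9]
```

Contact is felt (force from −2.6 to +2.9 N). Releasing, rising, and looking.

Request:
drive_tool:
  increments:
    - [[0,0,0],0]
    - [[0,0,0],0]
    - [[0,0,0],0]
    - [[0,0,0],0]
    - [[0,0,0],0]
    - [[0,0,0],0]
    - [[0,0,0],0]
    - [[0,0,0],0]
  claw: 0

```text
time_s: 30.45
eef_pos: [0.4471, 0.3179, 0.2022]
eef_rot: [-0.0, 1.0, -0.029, -0.0]
wrist_force: [-0.3, -0.2, 1.1]
opening: 0.998
```

Request:
drive_tool:
  increments:
    - [[0,0,-0.06],0]
    - [[0,0,-0.15],0]
    - [[0,0,-0.3],0]
    - [[0,0,-0.45],0]
    - [[0,0,-0.6],0]
    - [[0,0,-0.75],0]
    - [[0,0,-0.8],0]
    - [[0,0,-0.8],0]

```text
time_s: 31.45
eef_pos: [0.4471, 0.3179, 0.403]
eef_rot: [-0.0, 1.0, -0.029, 0.001]
wrist_force: [-0.2, 0.8, 0.5]
opening: 0.999
```

```bash
python3 - <<'E'
from h import *
go(.46,-.335,.40,-3.4)
im=camera("wrist");cv2.imwrite("pics/w6.png",im);np.save("w6.npy",get_calibration("wrist"),allow_pickle=True)
E
```

```text
at [0.4471 0.3179 0.403 ] yaw -3.27 t 31.45 op 0.999 | shift [0.201 2.604 0.01 ] turn 0.001
```

View pics/w6.png

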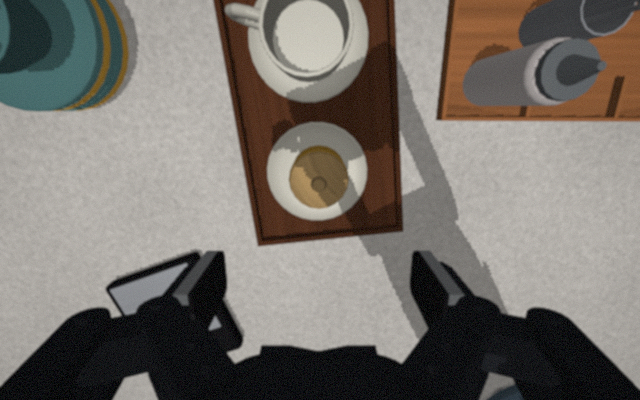

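Plate centre (317,171); honey lid centre about (318,180); knob (318,184).

```bash
python3 - <<'E'
from h import *
c=np.load("w6.npy",allow_pickle=True).item()
f=lambda u,v,z:world("wrist",u,v,z,c)[:2].round(4)
print("plate",f(317,171.5,.018),"knob",f(318.5,184,.082),"lid",f(318.5,180,.065))
E
```

```text
plate [0.4458 0.3183] knob [0.4468 0.3166] lid [0.4467 0.3166]
```

The honey pot is within about 2 mm of the plate's middle. Going back for the shaker.

Request:
drive_tool:
  increments:
    - [[0.03,0.15,0],0]
    - [[0.05,0.35,0],0]
    - [[0.07,0.55,0],0]
    - [[0.07,0.75,0],0]
    - [[0.07,0.95,0],0]
    - [[0.07,1,0],0]
    - [[0.07,1,0],0]
    - [[0.07,1,0],0]

```text
time_s: 32.5
eef_pos: [0.4502, 0.0682, 0.4016]
eef_rot: [-0.0, 1.0, -0.028, -0.001]
wrist_force: [0.4, 0.0, -0.6]
opening: 1.0
```

Request:
drive_tool:
  increments:
    - [[0.03,0.15,0],0]
    - [[0.05,0.35,0],0]
    - [[0.07,0.55,0],0]
    - [[0.07,0.75,0],0]
    - [[0.07,0.95,0],0]
    - [[0.07,1,0],0]
    - [[0.07,1,0],0]
    - [[0.07,1,0],0]

```text
time_s: 33.5
eef_pos: [0.4538, -0.1817, 0.4019]
eef_rot: [-0.0, 1.0, -0.028, -0.0]
wrist_force: [-0.2, -0.4, 0.2]
opening: 0.996
```

```bash
python3 - <<'E'
from h import *
go(.4601,-.3347,.40,-3.3)
E
```

```text
at [ 0.4538 -0.1817  0.4019] yaw -3.16 t 33.5 op 0.996 | shift [0.059 0.61  0.007] turn 0.002
```

Request:
drive_tool:
  increments:
    - [[0.03,0.15,0],0]
    - [[0.059,0.3,0],0]
    - [[0.059,0.45,0],0]
    - [[0.059,0.57,0],0]
    - [[0.059,0.61,0.1],0]
    - [[0.059,0.61,0.25],0]
    - [[0.059,0.61,0.35],0]
    - [[0.059,0.61,0.4],0]

```text
time_s: 34.5
eef_pos: [0.4599, -0.3346, 0.3006]
eef_rot: [-0.001, 1.0, -0.028, -0.001]
wrist_force: [-0.4, 0.1, 0.5]
opening: 1.004
```

```bash
python3 - <<'E'
from h import *
go(.4601,-.3347,.2435,-3.3)
E
```

```text
at [ 0.4599 -0.3346  0.3006] yaw -3.16 t 34.5 op 1.004 | shift [0.001 0.001 0.229] turn 0.002
```

Request:
drive_tool:
  increments:
    - [[0,0,0.03],0]
    - [[0,0,0.07],0]
    - [[0,0,0.11],0]
    - [[0,0,0.15],0]
    - [[0,0,0.19],0]
    - [[0,0,0.215],0]
    - [[0,0,0.23],0]
    - [[0,0,0.23],0]

```text
time_s: 35.5
eef_pos: [0.4595, -0.3364, 0.2445]
eef_rot: [-0.0, 1.0, -0.029, -0.0]
wrist_force: [0.7, 0.4, 0.1]
opening: 1.001
```

Request:
drive_tool:
  increments:
    - [[0,0,0],0]
    - [[0,0,0],0]
    - [[0,0,0],0]
    - [[0,0,0],0]
    - [[0,0,0],0]
    - [[0,0,0],0]
    - [[0,0,0],0]
    - [[0,0,0],0]
  claw: 1

```text
time_s: 36.5
eef_pos: [0.4598, -0.3364, 0.2454]
eef_rot: [0.0, 1.0, -0.029, 0.0]
wrist_force: [0.2, 1.4, 5.0]
opening: 0.646
```

Request:
drive_tool:
  increments:
    - [[0,0,-0.02],0]
    - [[0,0,-0.06],0]
    - [[0,0,-0.1],0]
    - [[0,0,-0.15],0]
    - [[0,0,-0.2],0]
    - [[0,0,-0.24],0]
    - [[0,0,-0.24],0]
    - [[0,0,-0.24],0]

```text
time_s: 37.5
eef_pos: [0.4594, -0.3363, 0.3044]
eef_rot: [-0.0, 1.0, -0.029, -0.0]
wrist_force: [-0.9, 0.8, -1.8]
opening: 0.642
```

```bash
python3 - <<'E'
from h import *
go(.5277,.0322,.303,-3.3)
E
```

```text
at [ 0.4594 -0.3363  0.3044] yaw -3.28 t 37.5 op 0.642 | shift [ 0.189 -1.487  0.006] turn 0.0
```

Request:
drive_tool:
  increments:
    - [[0.02,-0.08,0],0]
    - [[0.06,-0.22,0],0]
    - [[0.1,-0.4,0],-0.02]
    - [[0.14,-0.6,0],-0.05]
    - [[0.17,-0.8,0],-0.08]
    - [[0.19,-0.93,0],-0.11]
    - [[0.19,-1,0],-0.11]
    - [[0.19,-1,0],-0.11]

```text
time_s: 38.5
eef_pos: [0.5209, -0.0883, 0.3043]
eef_rot: [-0.0, 0.998, 0.058, -0.0]
wrist_force: [0.1, -0.5, -2.8]
opening: 0.642
```

```bash
python3 - <<'E'
from h import *
go(.5277,.0322,.303,6.6)
E
```

```text
at [ 0.5209 -0.0883  0.3043] yaw 6.69 t 38.5 op 0.642 | shift [ 0.083 -0.475  0.005] turn 0.001
```

Request:
drive_tool:
  increments:
    - [[0.02,-0.07,0],0]
    - [[0.05,-0.17,0],0]
    - [[0.07,-0.29,0],0]
    - [[0.083,-0.4,0],0]
    - [[0.083,-0.46,0],0]
    - [[0.083,-0.475,0.02],0]
    - [[0.083,-0.475,0.06],0]
    - [[0.083,-0.475,0.1],0]

```text
time_s: 39.5
eef_pos: [0.528, 0.0301, 0.2787]
eef_rot: [0.0, 0.998, 0.057, -0.0]
wrist_force: [0.1, -0.1, -1.3]
opening: 0.643
```

```bash
python3 - <<'E'
from h import *
go(.5277,.0322,.2395,6.6)
E
```

```text
at [0.528  0.0301 0.2787] yaw 6.56 t 39.5 op 0.643 | shift [-0.    -0.009  0.157] turn -0.0
```

Request:
drive_tool:
  increments:
    - [[0,-0.004,0.03],0]
    - [[0,-0.004,0.06],0]
    - [[0,-0.004,0.09],0]
    - [[0,-0.004,0.12],0]
    - [[0,-0.004,0.14],0]
    - [[0,-0.004,0.15],0]
    - [[0,-0.004,0.155],0]
    - [[0,-0.004,0.155],0]

```text
time_s: 40.5
eef_pos: [0.5283, 0.0319, 0.2415]
eef_rot: [0.0, 0.998, 0.058, 0.0]
wrist_force: [-2.1, 0.8, 1.7]
opening: 0.643
```

```bash
python3 - <<'E'
from h import *
go(.5277,.0322,.2395,6.6)
print(get_obs()["wrist_force"].round(1))
E
```

```text
at [0.5283 0.0319 0.2415] yaw 6.63 t 40.5 op 0.643 | shift [-0.002 -0.001  0.008] turn 0.0
[-2.1  0.8  1.7]
```

Contact felt at the right place. Releasing, then back to the pourer.

Request:
drive_tool:
  increments:
    - [[0,0,0.002],0]
    - [[0,0,0.003],0]
    - [[0,0,0.003],0]
    - [[0,0,0.003],0]
    - [[0,0,0.003],0]
    - [[0,0,0.003],0]
    - [[0,0,0.003],0]
    - [[0,0,0.003],0]

```text
time_s: 41.5
eef_pos: [0.5284, 0.0319, 0.2414]
eef_rot: [0.0, 0.998, 0.058, 0.001]
wrist_force: [-3.2, 1.7, 9.2]
opening: 0.644
```

Request:
drive_tool:
  increments:
    - [[0,0,0],0]
    - [[0,0,0],0]
    - [[0,0,0],0]
    - [[0,0,0],0]
    - [[0,0,0],0]
    - [[0,0,0],0]
    - [[0,0,0],0]
    - [[0,0,0],0]
  claw: 0

```text
time_s: 42.5
eef_pos: [0.528, 0.0318, 0.2402]
eef_rot: [0.0, 0.998, 0.058, 0.0]
wrist_force: [0.3, 0.6, 0.4]
opening: 0.999
```

Request:
drive_tool:
  increments:
    - [[0,0,-0.06],0]
    - [[0,0,-0.15],0]
    - [[0,0,-0.3],0]
    - [[0,0,-0.45],0]
    - [[0,0,-0.6],0]
    - [[0,0,-0.64],0]
    - [[0,0,-0.64],0]
    - [[0,0,-0.64],0]

```text
time_s: 43.5
eef_pos: [0.5275, 0.0319, 0.3986]
eef_rot: [-0.0, 0.998, 0.058, -0.001]
wrist_force: [0.9, -0.7, 0.4]
opening: 1.0
```

```bash
python3 - <<'E'
from h import *
go(.5899,-.3333,.40,-3.46)
cv2.imwrite("pics/w7.png",camera("wrist"));np.save("w7.npy",get_calibration("wrist"),allow_pickle=True)
E
```

```text
at [0.5275 0.0319 0.3986] yaw 6.62 t 43.5 op 1.0 | shift [ 0.08   1.48  -0.007] turn 0.112
```

View pics/w7.png

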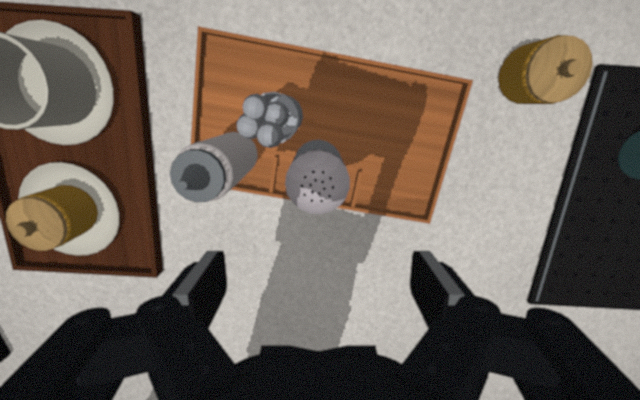

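The shaker stands at (318,184) in the middle bay, between the low walls at (276,175) and (357,188). The spoons, squeeze bottle and honey pot look fine. Now the pourer.

Request:
drive_tool:
  increments:
    - [[0.02,0.15,0],0]
    - [[0.04,0.35,0],0]
    - [[0.06,0.55,0],0.03]
    - [[0.08,0.75,0],0.06]
    - [[0.08,0.95,0],0.09]
    - [[0.08,1,0],0.112]
    - [[0.08,1,0],0.112]
    - [[0.08,1,0],0.112]

```text
time_s: 44.55
eef_pos: [0.5766, -0.2129, 0.3996]
eef_rot: [-0.001, 1.0, -0.029, -0.001]
wrist_force: [0.4, 0.8, -0.2]
opening: 1.0
```

```bash
python3 - <<'E'
from h import *
go(.5899,-.3333,.2440,-3.46)
E
```

```text
at [ 0.5766 -0.2129  0.3996] yaw -3.36 t 44.55 op 1.0 | shift [0.082 0.478 0.622] turn 0.001
```

Request:
drive_tool:
  increments:
    - [[0.04,0.15,0],0]
    - [[0.082,0.3,0],0]
    - [[0.082,0.42,0],0]
    - [[0.082,0.478,0.05],0]
    - [[0.082,0.478,0.18],0]
    - [[0.082,0.478,0.3],0]
    - [[0.082,0.478,0.4],0]
    - [[0.082,0.478,0.4],0]

```text
time_s: 45.55
eef_pos: [0.5893, -0.3325, 0.2967]
eef_rot: [-0.002, 1.0, -0.029, -0.002]
wrist_force: [-0.2, 0.8, -0.7]
opening: 1.001
```

```bash
python3 - <<'E'
from h import *
go(.5899,-.3333,.2440,-3.46)
E
```

```text
at [ 0.5893 -0.3325  0.2967] yaw -3.37 t 45.55 op 1.001 | shift [0.004 0.004 0.211] turn 0.001
```

Request:
drive_tool:
  increments:
    - [[0,0,0.03],0]
    - [[0,0,0.07],0]
    - [[0,0,0.11],0]
    - [[0,0,0.15],0]
    - [[0,0,0.18],0]
    - [[0,0,0.205],0]
    - [[0,0,0.22],0]
    - [[0,0,0.22],0]

```text
time_s: 46.55
eef_pos: [0.5899, -0.3347, 0.2449]
eef_rot: [-0.0, 1.0, -0.03, -0.0]
wrist_force: [-0.3, -0.3, -0.5]
opening: 1.001
```

Request:
drive_tool:
  increments:
    - [[0,0,0],0]
    - [[0,0,0],0]
    - [[0,0,0],0]
    - [[0,0,0],0]
    - [[0,0,0],0]
    - [[0,0,0],0]
    - [[0,0,0],0]
    - [[0,0,0],0]
  claw: 1

```text
time_s: 47.55
eef_pos: [0.5903, -0.335, 0.246]
eef_rot: [0.001, 1.0, -0.03, 0.001]
wrist_force: [0.5, 0.0, 6.0]
opening: 0.656
```

Request:
drive_tool:
  increments:
    - [[0,0,-0.02],0]
    - [[0,0,-0.06],0]
    - [[0,0,-0.1],0]
    - [[0,0,-0.15],0]
    - [[0,0,-0.2],0]
    - [[0,0,-0.24],0]
    - [[0,0,-0.24],0]
    - [[0,0,-0.24],0]

```text
time_s: 48.55
eef_pos: [0.5898, -0.3346, 0.3048]
eef_rot: [-0.0, 1.0, -0.03, -0.0]
wrist_force: [-0.5, 0.3, -3.1]
opening: 0.654
```

```bash
python3 - <<'E'
from h import *
go(.5235,-.0643,.303,-3.5)
E
```

```text
at [ 0.5898 -0.3346  0.3048] yaw -3.46 t 48.55 op 0.654 | shift [-0.33  -1.063  0.008] turn 0.0
```

Request:
drive_tool:
  increments:
    - [[-0.03,-0.08,0],0]
    - [[-0.09,-0.22,0],0]
    - [[-0.15,-0.4,0],0]
    - [[-0.22,-0.6,0],0]
    - [[-0.28,-0.8,0],0]
    - [[-0.32,-0.93,0],0]
    - [[-0.33,-1,0],0]
    - [[-0.33,-1,0],0]

```text
time_s: 49.55
eef_pos: [0.5228, -0.0795, 0.3051]
eef_rot: [0.0, 1.0, -0.029, 0.0]
wrist_force: [0.6, -1.2, -2.8]
opening: 0.657
```

```bash
python3 - <<'E'
from h import *
go(.5235,-.0643,.2415,-3.5)
E
```

```text
at [ 0.5228 -0.0795  0.3051] yaw -3.37 t 49.55 op 0.657 | shift [-0.001 -0.061  0.254] turn 0.001
```

Request:
drive_tool:
  increments:
    - [[0,-0.03,0.03],0]
    - [[0,-0.06,0.08],0]
    - [[0,-0.06,0.13],0]
    - [[0,-0.06,0.18],0]
    - [[0,-0.06,0.215],0]
    - [[0,-0.06,0.235],0]
    - [[0,-0.06,0.248],0]
    - [[0,-0.06,0.248],0]

```text
time_s: 50.55
eef_pos: [0.5237, -0.0653, 0.2432]
eef_rot: [0.0, 1.0, -0.03, 0.0]
wrist_force: [-0.4, 0.1, -3.9]
opening: 0.656
```

```bash
python3 - <<'E'
from h import *
go(.5235,-.0643,.2415,-3.5)
print(get_obs()["wrist_force"].round(1))
E
```

```text
at [ 0.5237 -0.0653  0.2432] yaw -3.46 t 50.55 op 0.656 | shift [-0.001 -0.004  0.007] turn 0.0
[-0.4  0.1 -3.9]
```

Request:
drive_tool:
  increments:
    - [[0,-0.002,0.003],0]
    - [[0,-0.002,0.006],0]
    - [[0,-0.002,0.009],0]
    - [[0,-0.002,0.009],0]
    - [[0,-0.002,0.009],0]
    - [[0,-0.002,0.009],0]
    - [[0,-0.002,0.009],0]
    - [[0,-0.002,0.009],0]

```text
time_s: 51.55
eef_pos: [0.5239, -0.0648, 0.242]
eef_rot: [0.0, 1.0, -0.03, 0.0]
wrist_force: [-2.9, -0.2, 5.4]
opening: 0.658
```

Request:
drive_tool:
  increments:
    - [[0,0,0],0]
    - [[0,0,0],0]
    - [[0,0,0],0]
    - [[0,0,0],0]
    - [[0,0,0],0]
    - [[0,0,0],0]
    - [[0,0,0],0]
    - [[0,0,0],0]
  claw: 0

```text
time_s: 52.55
eef_pos: [0.5236, -0.0647, 0.241]
eef_rot: [-0.0, 1.0, -0.03, -0.0]
wrist_force: [-0.7, -0.6, 0.2]
opening: 1.003
```

Request:
drive_tool:
  increments:
    - [[0,0,-0.06],0]
    - [[0,0,-0.15],0]
    - [[0,0,-0.3],0]
    - [[0,0,-0.45],0]
    - [[0,0,-0.6],0]
    - [[0,0,-0.64],0]
    - [[0,0,-0.64],0]
    - [[0,0,-0.64],0]

```text
time_s: 53.55
eef_pos: [0.5231, -0.0646, 0.3994]
eef_rot: [-0.0, 1.0, -0.03, -0.001]
wrist_force: [0.2, -0.2, -0.2]
opening: 0.998
```

Request:
drive_tool:
  increments:
    - [[-0.2,0.15,0],0]
    - [[-0.3,0.35,0],0]
    - [[-0.4,0.55,0],0]
    - [[-0.5,0.75,0],0]
    - [[-0.6,0.95,0],0]
    - [[-0.6,1,0],0]
    - [[-0.6,1,0],0]
    - [[-0.6,1,0],0]

```text
time_s: 54.55
eef_pos: [0.3594, -0.3041, 0.4002]
eef_rot: [-0.001, 1.0, -0.029, -0.0]
wrist_force: [1.3, -1.4, 0.1]
opening: 1.002
```

```bash
python3 - <<'E'
from h import *
im=camera("top");old=cv2.imread("pics/top0.png")
cv2.imwrite("pics/t8full.png",im)
a=im[145:235,240:410];b=old[145:235,240:410];c=im[150:275,150:240]
z=lambda q,k:cv2.resize(q,None,fx=k,fy=k,interpolation=cv2.INTER_CUBIC)
A=np.vstack([z(b,3),z(a,3)]);C=z(c,A.shape[0]/c.shape[0]*.5);P=np.zeros((A.shape[0],C.shape[1],3),np.uint8);P[:C.shape[0]]=C
cv2.imwrite("pics/t8.png",np.hstack([A,P]));print(A.shape,P.shape)
E
```

```text
(540, 510, 3) (540, 194, 3)
```

View pics/t8.png

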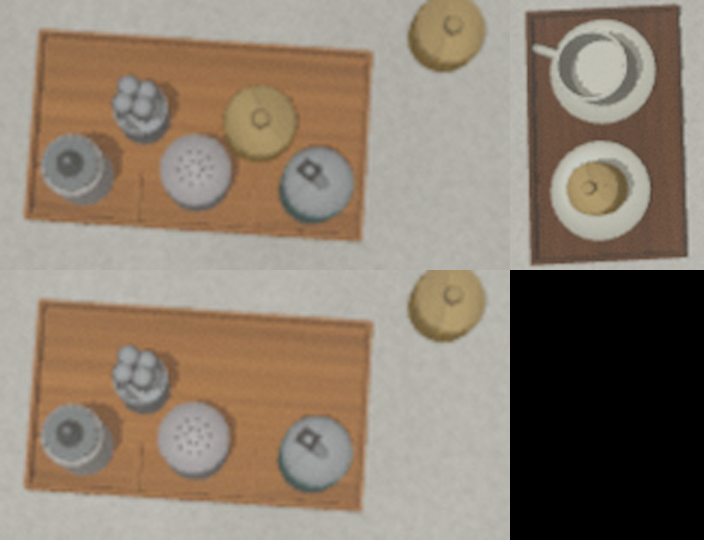

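Before (top) and after (bottom): the shaker went from (196,171) to (194,169) and the pourer from (317,184) to (316,184), which is about 2 mm or less. The spoons, squeeze bottle and cup have not moved, and the honey pot is centred on the plate. Handing in.

```bash
python3 -c "
from bench import *
print(hand_in())"
```

```text
the job is handed in; nothing more can be done
None
```

I moved the pourer and the cocoa shaker to the bar mat, stood the honey pot on the small plate, then put the shaker and the pourer back in their own bays. The job was handed in at about 55 s of the 115 s allowed, and no verdict was reported.

- **Honey pot:** the wrist camera, taken after release, put it about 2 mm from the middle of the plate, standing upright.
- **Containers:** in the before-and-after top views the shaker and the pourer each stand within about 2 mm of where they started. All three containers are upright.
- **Left alone:** the squeeze bottle and the spoons show no shift in those views, and the cup is on its saucer. The gripper was open and well clear of everything at hand-in.
- **Disagreements:** my early plate estimates from different views differed by up to about 9 mm. I placed the pot at their average and then confirmed the position from close up.

I viewed 13 of the 14 pictures allowed.

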